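# Swing the tap clear and light the burner under the rice pot

### The job

Get the rice cooking: first push the tap's spout round, off the hob and back over the sink bowl. Then light the burner that the lidded rice pot stands on at full flame: push its knob in, turn it counterclockwise past the safety stop to the large-flame mark, and let it spring out again. Leave the other burner off and everything else where it is.

Things in the scene. Friction and masses are not known exactly. Their poses are not given: they have to be found in the camera images.
- sink: Drop-in stainless sink, rim 430 x 400 mm and 4 mm high, fixed. Origin: on the counter, 20 mm beyond (+x) the bowl's centre line; x away from the robot, y to its left. The open bowl spans x -150 to +110 mm and y -140 to +140 mm in this frame, 160 mm deep, so its centre is at (-20, 0). The tap stands on the ledge behind it, at (160, 140) mm.
- tap_axis (a point): The point on the tap's upright swivel axis at the height of the spout's tube, 230 mm above the counter; fixed in the sink at (160, 140) mm from its origin. The tap's body below is a 42 mm thick post, with a mixer lever at its back that is not to be touched.
- spout (a joint): Swivel of the tap spout (rad): 0 = pointing to the front (-x of the sink), positive = counterclockwise from above, +1.57 = to the right (-y); negative = left, over the hob. Starts between -1.5 and -1.1. At +0.66 the outlet is over the bowl centre; +0.14 to +1.2 is over the bowl with 30 mm to spare. Stops at -1.75 and +1.5. Friction 0.22 Nm (1.3 N near the outlet); it stays where it is left.
- spout_outlet (a point): Centre of the underside of the outlet at the spout's free end, 240 mm out from the swivel axis and 184 mm above the counter. The spout is a level round chrome tube 22 mm thick with its centre line 230 mm above the counter (from 15 to about 210 mm out from the axis), then turns down to a 26 mm thick outlet.
- hob: Two-burner gas hob, fixed: black glass panel, x -180 to +200, y -280 to +280 mm, top 8 mm above the counter. Origin on the counter; x to the back of the counter, away from the robot; y to the left. Two burners side by side under cast-iron pan supports, two knobs in front of them: the left knob (+y) works the left burner, the right knob the right burner.
- burner_left (a point): Centre of the left burner, at the top of its pan support (45 mm above the counter), at (50, 140) mm from the hob's origin.
- burner_right (a point): Centre of the right burner, at the top of its pan support (45 mm above the counter), at (50, -140) mm from the hob's origin.
- knob_left (a joint): Turn of the left knob (rad), counterclockwise from above. 0 = OFF (pointer at the dot, away from the front edge), 1.40 = large-flame mark, 2.5 = small flame, end stop 2.6. From OFF the safety stop blocks it at about 0.07 unless it is held pushed in 5 mm or more until past 0.6; beyond that it turns freely (0.04 Nm friction) and stays put. Turned back, it rides down a ramp to OFF. Never force the stop: a wrenched knob (past 0.11 unpushed) fails.
- knob_left_press (a joint): How far the left knob is pushed straight down (m): 0 = out, 0.007 = fully in. The spring pushes back with about 5 N at the start and 9 N fully in, and lifts the knob again when released.
- knob_left_top (a point): Top of the left knob's grip bar, on the vertical turning axis, 52 mm above the counter when out; x = pointer direction. Bare aluminium knob, (-130, +70) mm from the hob's origin: upright bar 58 mm long along the pointer, 14 wide, 24 high, on a round skirt 60 across, 10 high (its top 24 below this point, can be pushed on beside the bar; underside 10 above the glass).
- knob_right (a joint): Turn of the right knob (rad), counterclockwise from above. 0 = OFF (pointer at the dot, away from the front edge), 1.40 = large-flame mark, 2.5 = small flame, end stop 2.6. From OFF the safety stop blocks it at about 0.07 unless it is held pushed in 5 mm or more until past 0.6; beyond that it turns freely (0.04 Nm friction) and stays put. Turned back, it rides down a ramp to OFF. Never force the stop: a wrenched knob (past 0.11 unpushed) fails.
- knob_right_press (a joint): How far the right knob is pushed straight down (m): 0 = out, 0.007 = fully in. The spring pushes back with about 5 N at the start and 9 N fully in, and lifts the knob again when released.
- knob_right_top (a point): Top of the right knob's grip bar, on the vertical turning axis, 52 mm above the counter when out; x = pointer direction. Bare aluminium knob, (-130, -70) mm from the hob's origin: upright bar 58 mm long along the pointer, 14 wide, 24 high, on a round skirt 60 across, 10 high (its top 24 below this point, can be pushed on beside the bar; underside 10 above the glass).
- rice_pot: Closed aluminium rice pot with a flat domed lid: 204 mm across the lid, 123 mm high with its black lid knob, two ear handles out to 120 mm from the axis along its y. Stands on one of the two pan supports (which one varies), so its top is about 170 mm above the counter. Origin: centre of its underside. 0.95 kg.
- wok_lid: Domed aluminium wok lid, 250 mm across, 68 mm high with its wooden knob, lying rim down on the other pan support. Origin: centre of its underside. A bystander.
- bottle: Closed amber glass bottle, 64 mm across, 172 mm high, standing on the sink's back ledge to the right of the tap. Origin: centre of its underside. A bystander.
- brush: Grey silicone basting brush, 235 mm long, lying on the counter in front of the left side of the hob, up to 18 mm high. Origin: on the counter under its handle, 112 mm from the bristle end. A bystander.
- garlic_crusher: Yellow plastic garlic crusher, 180 mm long, 43 mm high, lying on the counter left of the hob. Origin: on the counter under its middle. A bystander.
- coasters: Set of round wooden coasters in a three-post holder, 110 mm across, 70 mm high, left of the hob. Origin: centre of its underside. A bystander.

How it is judged:
On the way, in this order (a step that is already met when the one before it is completed fails the run):
1. the spout has been swung round over the sink bowl while both knobs are still at OFF (x of spout_outlet in the frame of sink between -0.12 and 0.08 m and y of spout_outlet in the frame of sink between -0.11 and 0.11 m and value of joint each of knob_left, knob_right below 0.2 rad), for 0.2 s.
2. the knob of the burner under the rice pot stands at the large-flame mark (((horizontal distance between rice_pot and burner_left below 0.04 m and value of joint knob_left between 1.23 and 1.57 rad and value of joint knob_right below 0.2 rad) or (horizontal distance between rice_pot and burner_right below 0.04 m and value of joint knob_right between 1.23 and 1.57 rad and value of joint knob_left below 0.2 rad))), for 0.2 s.
At the end, for the whole second after the job is handed in: Spout outlet at rest over the sink bowl, 30 mm or more inside its edges; the knob of the burner under the rice pot at the large-flame mark (1.40 +- 0.17 rad) and sprung out (under 1.5 mm in); the other knob at OFF (under 0.2 rad) and out; the pot upright within 40 mm of its burner (x of spout_outlet in the frame of sink between -0.12 and 0.08 m and y of spout_outlet in the frame of sink between -0.11 and 0.11 m and ((horizontal distance between rice_pot and burner_left below 0.04 m and value of joint knob_left between 1.23 and 1.57 rad and value of joint knob_right below 0.2 rad and value of joint each of knob_left_press, knob_right_press below 0.0015 m) or (horizontal distance between rice_pot and burner_right below 0.04 m and value of joint knob_right between 1.23 and 1.57 rad and value of joint knob_left below 0.2 rad and value of joint each of knob_right_press, knob_left_press below 0.0015 m)) and velocity of joint spout between -0.05 and 0.05 rad/s and angle between rice_pot's own z axis and vertical below 0.05 rad); the robot touches nothing.
It fails at once if the knob of the burner that the rice pot does not stand on is turned past its safety stop ((horizontal distance between rice_pot and burner_left below 0.1 m and value of joint knob_right above 0.5 rad) or (horizontal distance between rice_pot and burner_right below 0.1 m and value of joint knob_left above 0.5 rad)).
It fails at once if a knob is wrenched past its safety stop without being pushed in ((value of joint knob_left between 0.11 and 0.2 rad and value of joint knob_left_press below 0.0015 m) or (value of joint knob_right between 0.11 and 0.2 rad and value of joint knob_right_press below 0.0015 m)).
It fails at once if the rice pot is shoved more than 20 mm from where it stood (distance of rice_pot from where it was at the start of the episode above 0.02 m).
It fails at once if another loose thing is moved more than 30 mm from where it stood (distance of any of wok_lid, bottle, brush, garlic_crusher, coasters from where it was at the start of the episode above 0.03 m).
It also fails if it takes over 64 s, if anything falls off the work surface, if the arm or the gripper's body presses on something with over 40 N, if the wrist force passes 120 N, or if a joint passes its speed limit or range.

### The arm

A 7-joint arm with a two-finger parallel gripper is mounted at the origin on the work surface. World frame = base frame: x ahead of the robot, y to its left, z up, the work surface at z = 0. Lengths are in m, angles in rad, forces in N, time in s.
With the tool pointing down it reaches from about 0.425 to 0.875 m from the base axis. Payload 8.4 kg.
Tool frame: the origin (TCP) lies midway between the tips of the shut fingers; the grasp point (between the pads) lies 19 mm behind it; z points along the fingers, y is the line along which they close (so a half turn about z gives the same grasp; the last joint's range is limited). The gripper opens to 87 mm and grips with 3 to 60 N. Pads are 19 mm wide; open, the fingers measure 117 mm over their backs; the gripper's body (75 mm by 190 mm) begins 51 mm behind the grasp point.
Start: joints at [1.181, 0.333, 0.04, 1.465, -0.013, 1.343, -0.059], TCP at [0.186, -0.623, 0.223] pointing down, gripper open.
Joint ranges: [-2.58, 2.58], [-0.38, 2.09], [-1.3, 1.39], [0.25, 2.4], [-1.5, 4.64], [0.08, 2.09], [-2.65, 2.65]. Speed limits (rad/s): [2.22, 2.22, 2.79, 2.79, 3.14, 3.14, 3.14].

### API

Orientations are given as a unit quaternion [w, x, y, z].
In Python, from bench import arm gives the robot as it stands.
- The arm moves only by the tool apply_moves, never from a script. Its argument "series" is one flat list of numbers, 7 for each row, row after row: the shift along the world's x, y, z each as a share of 0.5 m, from -1 to 1, then the turn, a rotation vector about the world's x, y, z each as a share of 180 degrees, from -1 to 1, then the opening, from -1 (shut) to 1 (fully open), so that 0 is half open. In form: [x, y, z, wx, wy, wz, jaw, x, y, z, wx, wy, wz, jaw, ...]. A call has exactly 5 rows; each row is the pose to reach, as a shift and turn from the pose commanded when the call began, turning the shorter way round; what a row does not reach only later rows make up. A row lasts 1/10 s, in which the tool goes at most 50 mm and 8.59 degrees, less where a joint would pass 70% of its speed; a pose out of reach is approached as far as the arm can. A call with a number of a shift or a turn outside -1 to 1 is refused whole. A call with a gripper value outside its range is refused whole. The fingers move at their own pace and stop on an object; "squeeze" is the grip in N (left out, the last holds). Time passes only in rows, so rows that repeat a pose let the fingers close, or fill a call up. It gives the time, the measured TCP pose, the force, the opening and the grip force at its end, in the units of the state.
- arm.state(): the state, without advancing time (a new reading comes with each control period).
- arm.grab_frame(name): name is "scene" or "side" or "wrist"; returns a dict with "frame" (400x640x3 uint8, red, green, blue), "K" (3x3 intrinsics, pixels), "k1" (the pictures are not rectified: a ray, as slopes to the right and down, at radius r is drawn at 1 + k1 r^2 times it, then the intrinsics apply), "R" (3x3) and "t" (3): a world point X has camera coordinates R X + t. Camera axes: x right, y down, z forward; pixel columns grow to the right and rows downward; lengths in m; the calibration is good to about 2 mm. A picture is of the moment at which its call begins. There is no depth.
- arm.job_done(): hands the job in; it is judged then, once.
The state is a dict: "clock": time; "q": joint angles; "joint_velocities": joint speeds; "effort": joint torques, N m; "eef_pos": TCP position; "ee_rot": TCP orientation; "ft_force": force on the tool from outside, world axes, zero at the start; "torque": the same for the moment, N m; "width": opening from 0.0 (shut) to 1.0 (fully open); "finger_force": force on a finger pad.
Only numpy, scipy, OpenCV 4.12 (cv2) and the standard library are available. Lean on these libraries where they do the work, as an engineer would, in place of code of your own. Each camera call takes 0.05 s, during which the arm holds its last target. There are 200 camera calls.

## Working session

There is one attempt and no reset: what is moved stays moved. The work goes in short steps, Python scripts to look and compute and a tool call to move; the robot and the scene stay as the last step left them, time stands still between calls to the robot, and variables do not carry over. Pictures are saved under pics/ and viewed, at most 10 in all, crops included, and the job is handed in when it is done.

Besides the shell and the picture viewer there is one more tool, called in YAML: its name, and indented under it one key for each argument. apply_moves: Moves the arm, as the interface text tells. Shift numbers are shares of 0.5 m and turn numbers shares of 180 degrees, none past 1 either way. Its arguments: {"type":"object","properties":{"series":{"type":"array"},"squeeze":{"type":"number"}},"required":["series"]}

```bash
ls; mkdir -p pics
cat > h.py <<'E'
import numpy as np, cv2
from bench import arm
def snap(n,f):
    d=arm.grab_frame(n); cv2.imwrite(f'pics/{f}.png',d['frame'][:,:,::-1]); np.savez(f'{f}.npz',**{k:np.asarray(v) for k,v in d.items()}); return d
def ray(d,u,v):
    K=d['K']; x=np.array([(u-K[0,2])/K[0,0],(v-K[1,2])/K[1,1]]); k=float(d['k1']); y=x.copy()
    for _ in range(30): y=x/(1+k*(y@y))
    R=np.array(d['R']);t=np.array(d['t']); return -R.T@t, R.T@np.array([y[0],y[1],1.])
def onz(d,u,v,z):
    c,r=ray(d,u,v); return c+r*(z-c[2])/r[2]
def proj(d,X):
    p=np.array(d['R'])@np.array(X)+np.array(d['t']); p=p[:2]/p[2]; p=p*(1+float(d['k1'])*(p@p)); K=d['K']
    return np.array([K[0,0]*p[0]+K[0,2],K[1,1]*p[1]+K[1,2]])
E
python3 - <<'E'
from h import *
for n in ['scene','side']:
    d=snap(n,n+'0'); c,_=ray(d,320,200); print(n,c.round(3),_.round(2),d['k1'],d['K'][0,0])
s=arm.state(); print(s)
E
```

```text
pics
scene [ 1.438 -0.381  0.929] [-0.72  0.35 -0.6 ] -0.07910609075537768 434.662708097779
side [ 0.45  -0.949  1.438] [ 0.06  0.62 -0.78] -0.08654735341093635 493.62526974569465
{'clock': 0.1, 'q': array([ 1.18081157,  0.33383635,  0.03986055,  1.466155  , -0.01340315,
        1.34333711, -0.05853179]), 'joint_velocities': array([ 2.12838677e-04, -2.28432470e-03,  2.06129775e-03, -2.00710366e-03,
       -5.84317554e-05, -1.17818418e-03, -1.18324070e-03]), 'effort': array([ 4.47311570e-03, -6.57804179e+01,  1.34036746e+00, -4.04710078e+01,
       -5.95542951e-02,  4.08217544e-02,  7.68751488e-05]), 'eef_pos': array([ 0.18621943, -0.62230886,  0.2217642 ]), 'ee_rot': array([-7.19312893e-04,  9.89451452e-01,  1.44862983e-01, -1.51077334e-04]), 'ft_force': array([-0.23114626,  0.5045287 ,  0.65545914]), 'torque': array([ 0.03671665,  0.05310975, -0.02701924]), 'finger_force': 0.0, 'width': 1.0001597806496136}
```

View pics/scene0.png

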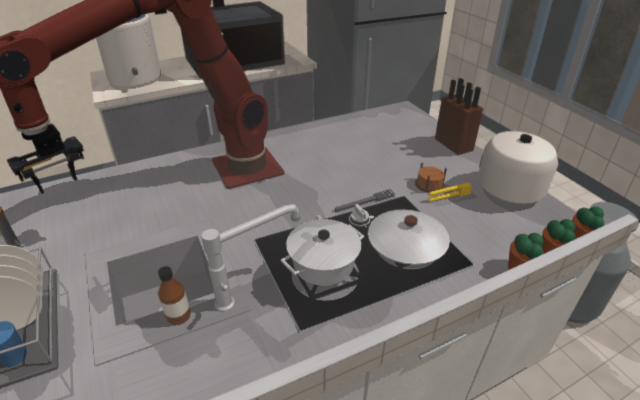

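View pics/side0.png

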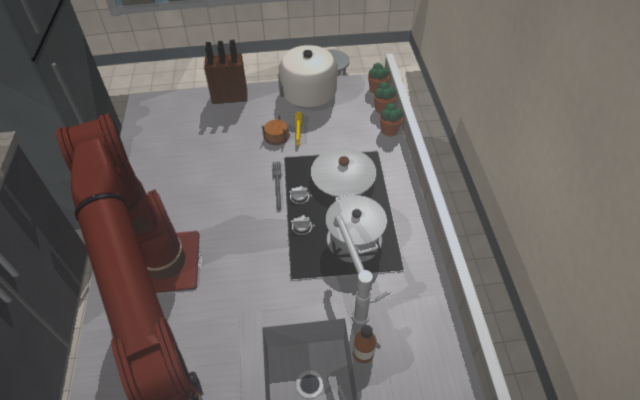

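The pot stands on the right burner, nearer the sink: lid knob at side (356,213), scene (324,236). The right knob is at side (302,225), the tap top at side (365,277) and scene (211,237), and the outlet at about scene (295,214).

Run:
```python
from h import *
from scipy.optimize import least_squares
S=dict(np.load('side0.npz'));C=dict(np.load('scene0.npz'))
obs=[(S,285,156,(-.18,.28)),(S,384,152,(.2,.28)),(S,400,271,(.2,-.28)),(S,291,277,(-.18,-.28)),
(C,256,243,(-.18,-.28)),(C,298,312,(.2,-.28)),(C,468,262,(.2,.28)),(C,408,201,(-.18,.28))]
def w(p,q,z): c,s=np.cos(p[2]),np.sin(p[2]); return [p[0]+c*q[0]-s*q[1],p[1]+s*q[0]+c*q[1],z]
f=lambda p:np.concatenate([proj(d,w(p,q,.008))-(u,v) for d,u,v,q in obs])
r=least_squares(f,[.6,0,0],loss='soft_l1'); print('hob',r.x.round(4),f(r.x).round(1))
p=r.x
for n,q in [('kr',(-.13,-.07)),('kl',(-.13,.07)),('br',(.05,-.14))]:
    X=w(p,q,.052); print(n,np.round(X,3),proj(S,X).round(1),proj(C,X).round(1))
for n,d,u,v,z in [('taptopS',S,365,277,.245),('taptopC',C,211,237,.245),('outC',C,295,214,.23),('potS',S,356,213,.168),('potC',C,324,236,.168)]: print(n,onz(d,u,v,z).round(3))
# bowl corners
for n,d,u,v in [('bS',S,263,328),('bS',S,345,320),('bC',C,108,262),('bC',C,204,238),('rimC',C,86,262),('rimC',C,98,355)]: print(n,onz(d,u,v,.004).round(3))
for n,z in [('side',0),('scene',0)]:
    im=cv2.imread(f'pics/{n}0.png'); 
    a=im[150:290,260:420] if n=='side' else im[190:330,190:370]
    cv2.imwrite(f'pics/c_{n}.png',cv2.resize(a,None,fx=4,fy=4,interpolation=cv2.INTER_CUBIC))
```

```text
hob [ 0.6148  0.1575 -0.0542] [ 0.8 -0.9 -4.4 -1.5  1.8 -1.1 -2.8 -0.3 -1.3 -6.1 -1.  16.4  5.5  3.8
 -2.2 -4.9]
kr [0.481 0.095 0.052] [300.5 217.3] [321.7 219. ]
kl [0.489 0.234 0.052] [299.3 187. ] [360.9 208.4]
br [0.657 0.015 0.052] [353.6 230.8] [324.  262.3]
taptopS [ 0.636 -0.278  0.245]
taptopC [ 0.637 -0.275  0.245]
outC [ 0.627 -0.055  0.23 ]
potS [0.658 0.003 0.168]
potC [0.674 0.006 0.168]
bS [ 0.329 -0.283  0.004]
bS [ 0.585 -0.287  0.004]
bC [ 0.329 -0.552  0.004]
bC [ 0.349 -0.259  0.004]
rimC [ 0.3   -0.615  0.004]
rimC [ 0.66  -0.607  0.004]
```

View pics/c_side.png

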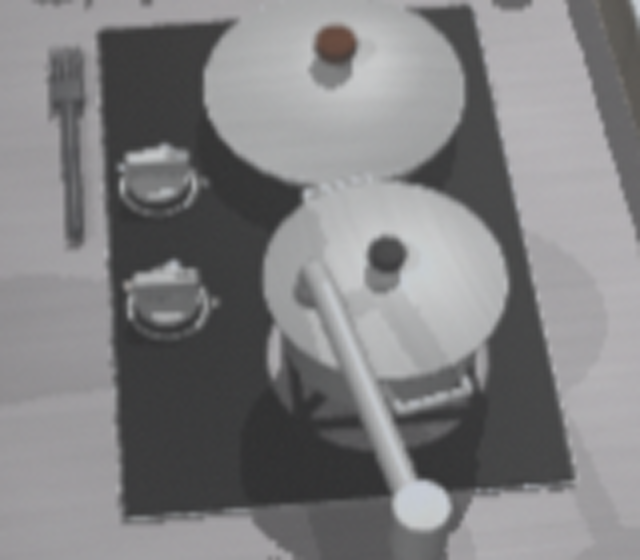

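View pics/c_scene.png

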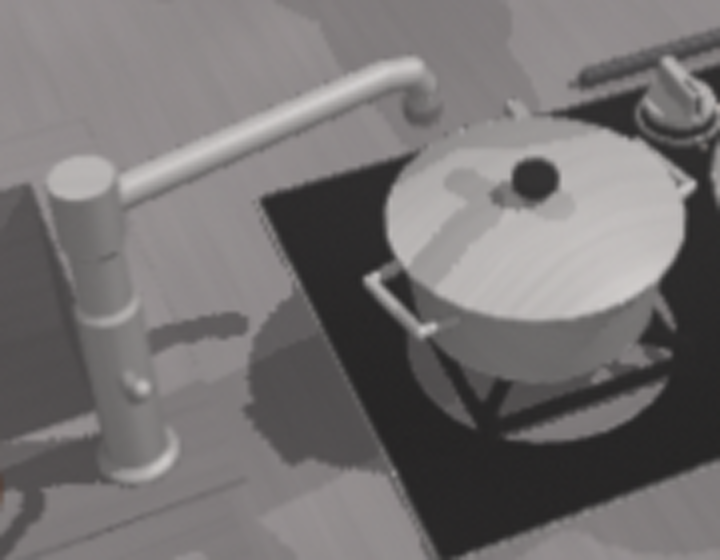

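```bash
cat > fit.py <<'E'
from h import *
from scipy.optimize import least_squares
S=dict(np.load('side0.npz'));C=dict(np.load('scene0.npz'))
def w(p,q,z): c,s=np.cos(p[2]),np.sin(p[2]); return [p[0]+c*q[0]-s*q[1],p[1]+s*q[0]+c*q[1],z]
def tri(u1,u2):
    a,r=ray(S,*u1);b,q=ray(C,*u2); A=np.stack([r,-q],1); k=np.linalg.lstsq(A,b-a,rcond=None)[0]; P,Q=a+r*k[0],b+q*k[1]; return (P+Q)/2,np.linalg.norm(P-Q)
E
python3 - <<'E'
from fit import *
obs=[(S,285,157.5,(-.18,.28)),(S,377.5,152,(.2,.28)),(S,403,270.5,(.2,-.28)),(S,291,279.5,(-.18,-.28)),
(C,255.5,239.5,(-.18,-.28)),(C,300.5,329-17,(.2,-.28)),(C,468,262,(.2,.28)),(C,408,201,(-.18,.28))]
obs[5]=(C,300.5,312,(.2,-.28)); 
f=lambda p:np.concatenate([proj(d,w(p,q,.008))-(u,v) for d,u,v,q in obs])
for o in (obs[:4],obs):
    obs=o; r=least_squares(f,[.6,0,0],loss='soft_l1'); p=r.x; print('hob',p.round(4),f(p).round(1))
    for n,q in [('kr',(-.13,-.07)),('kl',(-.13,.07)),('br',(.05,-.14))]:
        X=w(p,q,.052); print(n,np.round(X,3),proj(S,X).round(1),proj(C,X).round(1))
print('taptop',tri((365,276),(210.5,234)),'potknob',tri((356.5,213),(323.5,234)),'elbow',tri((339,217),(293,207)))
print('knobL',tri((301,188),(358.5,206)))
E
```

```text
hob [ 0.6145  0.1496 -0.0316] [-0.7 -0.2  0.7 -0.8  0.8  0.2 -0.8  0.2]
kr [0.482 0.084 0.052] [301.2 219.8] [318.8 220.2]
kl [0.487 0.224 0.052] [299.  189.3] [357.8 209. ]
br [0.66  0.008 0.052] [354.8 232.3] [322.3 263.7]
hob [ 0.6144  0.1551 -0.0297] [-1.  -1.1  0.3 -1.8  0.6 -1.4 -0.8 -1.2 -2.2 -0.7 -1.7 18.   4.6  2.
 -4.9 -5.5]
kr [0.482 0.089 0.052] [301.  218.6] [320.3 219.7]
kl [0.487 0.229 0.052] [298.8 188.2] [359.1 208.5]
br [0.66  0.014 0.052] [354.6 231. ] [324.1 263.2]
taptop (array([ 0.63478215, -0.27601559,  0.25132302]), np.float64(0.00368885290599062)) potknob (array([0.6608069 , 0.00955569, 0.16179032]), np.float64(0.0033851228005223125)) elbow (array([ 0.59440983, -0.04746834,  0.22609454]), np.float64(0.0031884190612139368))
knobL (array([0.4938101 , 0.21920405, 0.06789225]), np.float64(0.00584954682734137))
```

apply_moves:
  series: [0.06, 0.06, 0.06, 0, 0, 0, -1, 0.12, 0.12, 0.12, 0, 0, 0, -1, 0.18, 0.18, 0.17, 0, 0, 0, -1, 0.24, 0.24, 0.22, 0, 0, 0, -1, 0.3, 0.3, 0.26, 0, 0, 0, -1]
  squeeze: 10

```text
clock: 0.6
eef_pos: [0.3372, -0.4714, 0.3538]
ee_rot: [0.0, 0.989, 0.145, 0.0]
ft_force: [1.3, -0.4, 0.8]
width: 0.631
finger_force: 0.0
```

apply_moves:
  series: [0.06, 0.06, 0, 0, 0, 0, -1, 0.12, 0.12, 0, 0, 0, 0, -1, 0.18, 0.18, 0, 0, 0, 0, -1, 0.25, 0.25, 0, 0, 0, 0, -1, 0.32, 0.32, 0, 0, 0, 0, -1]

```text
clock: 1.1
eef_pos: [0.4971, -0.3113, 0.3524]
ee_rot: [-0.0, 0.99, 0.144, -0.0]
ft_force: [0.6, -0.9, 0.0]
width: 0.171
finger_force: 0.0
```

apply_moves:
  series: [0.07, 0.07, 0, 0, 0, 0, -1, 0.14, 0.14, 0, 0, 0, 0, -1, 0.21, 0.21, 0, 0, 0, 0, -1, 0.28, 0.28, 0, 0, 0, 0, -1, 0.35, 0.35, 0, 0, 0, 0, -1]

```text
clock: 1.6
eef_pos: [0.6724, -0.1363, 0.3522]
ee_rot: [-0.0, 0.989, 0.145, -0.0]
ft_force: [1.0, 0.1, 0.7]
width: 0.005
finger_force: 0.0
```

apply_moves:
  series: [0, 0, -0.07, 0, 0, 0, -1, 0, 0, -0.14, 0, 0, 0, -1, 0, 0, -0.21, 0, 0, 0, -1, 0, 0, -0.285, 0, 0, 0, -1, 0, 0, -0.285, 0, 0, 0, -1]

```text
clock: 2.1
eef_pos: [0.6682, -0.1375, 0.2037]
ee_rot: [-0.002, 0.989, 0.145, -0.005]
ft_force: [-0.5, -0.4, -0.7]
width: 0.009
finger_force: 0.0
```

Run:
```python
from h import *
d=snap('side','side1'); d=snap('scene','scene1')
a=cv2.imread('pics/side1.png')[120:320,250:480]; b=cv2.imread('pics/scene1.png')[140:340,170:400]
cv2.imwrite('pics/v1.png',cv2.resize(np.hstack([a,b]),None,fx=1.7,fy=1.7))
```

```text
(no output)
```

View pics/v1.png

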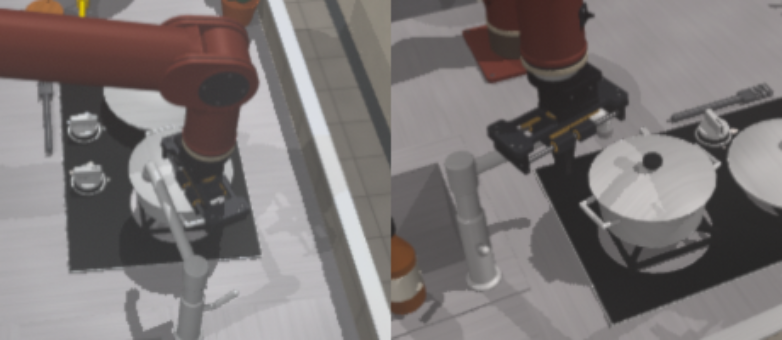

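The closed fingers hang on the far side of the spout tube (tool at about view (195,195)), with the gripper body clear above the tube and the tap. I'll sweep now.

apply_moves:
  series: [-0.066, 0, 0, 0, 0, 0, -1, -0.122, 0, 0, 0, 0, 0, -1, -0.176, -0.017, 0, 0, 0, 0, -1, -0.226, -0.042, 0, 0, 0, 0, -1, -0.269, -0.077, 0, 0, 0, 0, -1]

```text
clock: 2.7
eef_pos: [0.538, -0.1757, 0.2138]
ee_rot: [0.001, 0.989, 0.146, 0.003]
ft_force: [3.3, 0.5, 0.9]
width: 0.008
finger_force: 1.1
```

apply_moves:
  series: [-0.036, -0.043, 0, 0, 0, 0, -1, -0.063, -0.092, 0, 0, 0, 0, -1, -0.079, -0.145, 0, 0, 0, 0, -1, -0.085, -0.2, 0, 0, 0, 0, -1, -0.079, -0.257, 0, 0, 0, 0, -1]

```text
clock: 3.2
eef_pos: [0.4986, -0.3055, 0.2139]
ee_rot: [0.001, 0.989, 0.145, 0.002]
ft_force: [1.7, 3.4, 0.5]
width: 0.003
finger_force: 1.3
```

Run:
```python
from h import *
d=snap('side','side2'); d=snap('scene','scene2')
a=cv2.imread('pics/side2.png')[150:400,220:450]; b=cv2.imread('pics/scene2.png')[100:350,70:310]
cv2.imwrite('pics/v2.png',cv2.resize(np.hstack([a,b]),None,fx=1.7,fy=1.7))
```

```text
(no output)
```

View pics/v2.png

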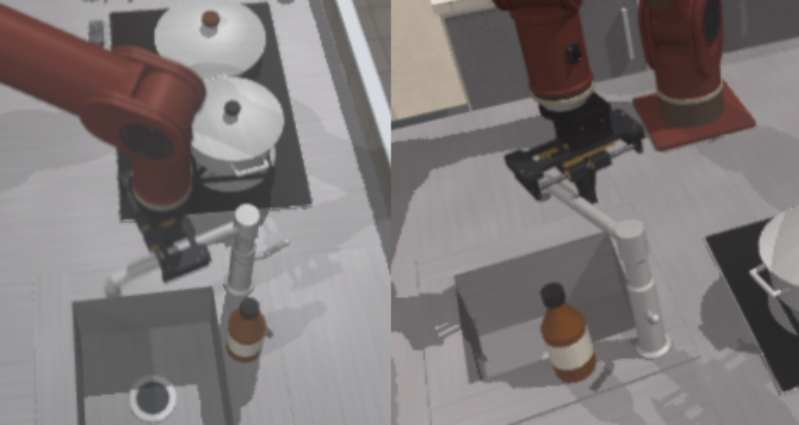

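apply_moves:
  series: [0.006, -0.026, 0, 0, 0, 0, -1, 0.016, -0.053, 0, 0, 0, 0, -1, 0.024, -0.071, 0, 0, 0, 0, -1, 0.024, -0.071, 0, 0, 0, 0, -1, 0.01, -0.02, 0, 0, 0, 0, -1]

```text
clock: 3.8
eef_pos: [0.5019, -0.3177, 0.2093]
ee_rot: [0.0, 0.99, 0.143, -0.0]
ft_force: [0.2, 0.8, 0.3]
width: 0.002
finger_force: 0.0
```

apply_moves:
  series: [-0.01, 0.08, 0, 0, 0, 0, -1, -0.01, 0.16, 0.03, 0, 0, 0, -1, -0.01, 0.24, 0.06, 0, 0, 0, -1, -0.02, 0.32, 0.06, 0, 0, 0, -1, -0.03, 0.4, 0.06, 0, 0, 0, -1]

```text
clock: 4.3
eef_pos: [0.4873, -0.113, 0.2407]
ee_rot: [0.0, 0.989, 0.145, 0.0]
ft_force: [0.9, -0.2, -1.0]
width: 0.007
finger_force: 0.0
```

Run:
```python
from h import *
d=snap('side','side3'); d=snap('scene','scene3'); print(arm.state()['eef_pos'],arm.state()['q'])
a=cv2.imread('pics/side3.png')[150:400,220:450]; b=cv2.imread('pics/scene3.png')[150:400,70:310]
cv2.imwrite('pics/v3.png',cv2.resize(np.hstack([a,b]),None,fx=1.7,fy=1.7))
```

```text
[ 0.48735972 -0.10853914  0.2407575 ] [ 0.51273461  0.03746856 -0.38949073  1.77883904  0.01391723  1.32725315
 -1.15181509]
```

View pics/v3.png

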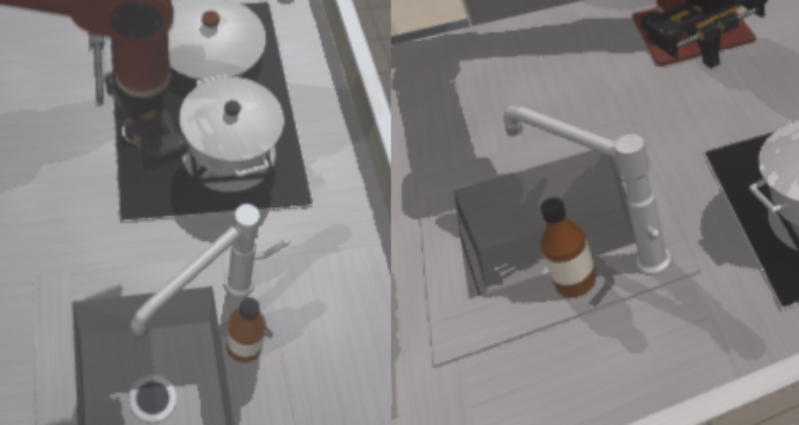

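apply_moves:
  series: [0, 0.09, 0, 0, 0, 0.047, -1, 0, 0.18, 0, 0, 0, 0.094, -1, 0, 0.27, 0, 0, 0, 0.141, -1, -0.01, 0.35, -0.05, 0, 0, 0.188, -1, -0.02, 0.4, -0.08, 0, 0, 0.235, -1]

```text
clock: 4.9
eef_pos: [0.4766, 0.0884, 0.1993]
ee_rot: [-0.0, 0.868, 0.496, 0.0]
ft_force: [0.1, -0.1, -0.3]
width: 0.007
finger_force: 0.0
```

apply_moves:
  series: [0, 0.02, -0.02, 0, 0, 0.047, -1, 0, 0.02, -0.04, 0, 0, 0.094, -1, 0, 0.02, -0.04, 0, 0, 0.141, -1, 0, 0.02, -0.04, 0, 0, 0.16, -1, 0, 0.02, -0.04, 0, 0, 0.16, -1]

```text
clock: 5.4
eef_pos: [0.4774, 0.0951, 0.18]
ee_rot: [0.0, 0.72, 0.693, -0.0]
ft_force: [0.7, -1.0, 0.7]
width: 0.006
finger_force: 0.0
```

```bash
cat >> fit.py <<'E'
from scipy.spatial.transform import Rotation as Ro
def st():
    s=arm.state(); q=s['ee_rot']; R=Ro.from_quat([*q[1:],q[0]]).as_matrix(); print('t',round(s['clock'],1),'pos',s['eef_pos'].round(4),'toolx deg',np.degrees(np.arctan2(R[1,0],R[0,0])).round(2),'z',R[:,2].round(3),'F',s['ft_force'].round(1),'q7',s['q'][6].round(2))
E
python3 - <<'E'
from fit import *
st()
e,_=tri((302.4,341.2),(142.9,215.9)); t=np.array([.635,-.276]); print('elbow',e.round(3),_, 'phi',np.arctan2(-(e[1]-t[1]),-(e[0]-t[0])),'r',np.hypot(*(e[:2]-t)))
p=(.6145,.1496,-.0316)
d=snap('wrist','w0'); im=cv2.imread('pics/w0.png')
for n,q in [('kr',(-.13,-.07)),('ptr',(-.101,-.07)),('tail',(-.159,-.07)),('kl',(-.13,.07))]: print(n,proj(d,w(p,q,.052)).round(1))
st()
E
```

```text
t 5.4 pos [0.4774 0.0951 0.18  ] toolx deg 87.81 z [-0. -0. -1.] F [ 0.7 -1.   0.7] q7 -0.36
elbow [ 0.444 -0.42   0.212] 0.017711888136405646 phi 0.6462749022302073 r 0.23897587295460648
kr [325.7 201.2]
ptr [357.5 200.9]
tail [293.9 201.4]
kl [325.3  33.1]
t 5.5 pos [0.4774 0.0951 0.1801] toolx deg 87.67 z [ 0. -0. -1.] F [ 0.3 -0.1 -0.8] q7 -0.36
```

View pics/w0.png

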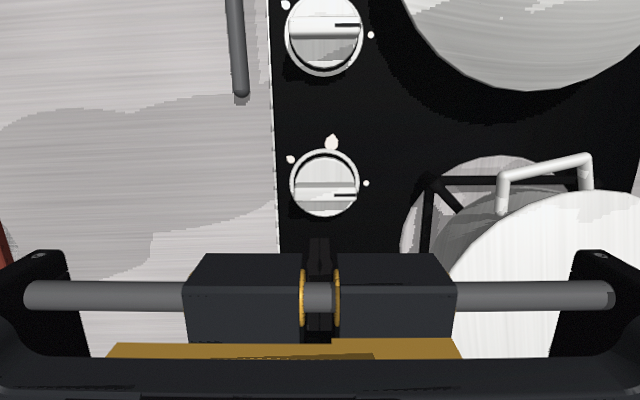

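The right knob is in the wrist view, pointer line at (345,195), skirt circle centred at about (326,183), pointing right to the off dot at (366,183). That is a few mm more to +y than my estimate, so I'll refine it numerically.

Run:
```python
from fit import *
d=dict(np.load('w0.npz')); g=cv2.cvtColor(d['frame'],cv2.COLOR_RGB2GRAY)
for c in (305,320,345): print(c,[(r,int(g[r,c])) for r in range(144,222,2)])
print('row 190',[(c,int(g[190,c])) for c in range(284,370,2)]); print('row 170',[(c,int(g[170,c])) for c in range(284,370,2)])
for n,u,v,z in [('ptrline',345,195,.052),('skirt',325.5,183,.025),('dot',366,183,.008),('klptr',348,24,.052),('kldot',371,35,.008)]: print(n,onz(d,u,v,z).round(4))
print(proj(d,[.4774,.0951,.161]),ray(d,320,200))
```

```text
305 [(144, 22), (146, 16), (148, 23), (150, 23), (152, 16), (154, 189), (156, 231), (158, 213), (160, 47), (162, 30), (164, 159), (166, 229), (168, 225), (170, 223), (172, 223), (174, 223), (176, 223), (178, 223), (180, 223), (182, 179), (184, 159), (186, 166), (188, 230), (190, 231), (192, 225), (194, 223), (196, 223), (198, 220), (200, 200), (202, 162), (204, 168), (206, 168), (208, 170), (210, 156), (212, 15), (214, 13), (216, 8), (218, 16), (220, 19)]
320 [(144, 21), (146, 17), (148, 88), (150, 228), (152, 201), (154, 4), (156, 17), (158, 206), (160, 229), (162, 223), (164, 223), (166, 222), (168, 221), (170, 223), (172, 222), (174, 222), (176, 222), (178, 222), (180, 223), (182, 178), (184, 160), (186, 161), (188, 232), (190, 230), (192, 224), (194, 223), (196, 236), (198, 236), (200, 205), (202, 159), (204, 169), (206, 169), (208, 169), (210, 163), (212, 238), (214, 241), (216, 97), (218, 10), (220, 5)]
345 [(144, 22), (146, 20), (148, 19), (150, 22), (152, 21), (154, 64), (156, 227), (158, 230), (160, 161), (162, 0), (164, 68), (166, 219), (168, 228), (170, 224), (172, 224), (
[... 876 characters left out ...]
96, 152), (298, 9), (300, 199), (302, 225), (304, 223), (306, 223), (308, 224), (310, 226), (312, 225), (314, 222), (316, 224), (318, 223), (320, 223), (322, 221), (324, 221), (326, 222), (328, 223), (330, 225), (332, 225), (334, 225), (336, 220), (338, 221), (340, 218), (342, 221), (344, 224), (346, 224), (348, 230), (350, 111), (352, 115), (354, 229), (356, 214), (358, 11), (360, 20), (362, 23), (364, 19), (366, 20), (368, 19)]
ptrline [0.5    0.0889 0.052 ]
skirt [0.483  0.0938 0.025 ]
dot [0.525  0.0878 0.008 ]
klptr [0.5049 0.2296 0.052 ]
kldot [0.5295 0.2278 0.008 ]
[320.08716242 239.01274418] (array([0.48005814, 0.17583281, 0.34176869]), array([-0.00941849, -0.29892584, -0.95424085]))
```

apply_moves:
  series: [-0.017, 0.035, -0.06, 0, 0, 0, -1, -0.017, 0.035, -0.13, 0, 0, 0, -1, -0.017, 0.035, -0.2, 0, 0, 0, -1, -0.017, 0.035, -0.26, 0, 0, 0, -1, -0.017, 0.035, -0.28, 0, 0, 0, -1]

```text
clock: 5.95
eef_pos: [0.4671, 0.1122, 0.0375]
ee_rot: [-0.001, 0.721, 0.692, -0.002]
ft_force: [-0.0, 0.0, 0.7]
width: 0.002
finger_force: 0.0
```

apply_moves:
  series: [0, 0, -0.006, 0, 0, 0, -1, 0, 0, -0.012, 0, 0, 0, -1, 0, 0, -0.018, 0, 0, 0, -1, 0, 0, -0.024, 0, 0, 0, -1, 0, 0, -0.024, 0, 0, 0, -1]

```text
clock: 6.45
eef_pos: [0.4695, 0.1129, 0.0286]
ee_rot: [0.0, 0.721, 0.693, 0.001]
ft_force: [0.4, -0.1, -0.2]
width: 0.002
finger_force: 0.0
```

```bash
python3 -c "
from fit import *
st()"
```

```text
t 6.5 pos [0.4695 0.1129 0.0286] toolx deg 87.75 z [ 0.001  0.    -1.   ] F [ 0.4 -0.1 -0.2] q7 -0.53
```

apply_moves:
  series: [0, 0, -0.004, 0, 0, 0, -1, 0, 0, -0.008, 0, 0, 0, -1, 0, 0, -0.012, 0, 0, 0, -1, 0, 0, -0.016, 0, 0, 0, -1, 0, 0, -0.016, 0, 0, 0, -1]

```text
clock: 6.95
eef_pos: [0.4695, 0.113, 0.0212]
ee_rot: [0.001, 0.721, 0.693, 0.0]
ft_force: [-3.9, -1.5, 12.4]
width: 0.006
finger_force: 6.2
```

apply_moves:
  series: [0, -0.004, -0.001, 0, 0, 0, -1, 0, -0.008, -0.002, 0, 0, 0, -1, 0, -0.012, -0.002, 0, 0, 0, -1, 0, -0.012, -0.002, 0, 0, 0, -1, 0, -0.012, -0.002, 0, 0, 0, -1]

```text
clock: 7.45
eef_pos: [0.4701, 0.1108, 0.0211]
ee_rot: [-0.0, 0.72, 0.694, 0.003]
ft_force: [-5.2, 11.2, 19.0]
width: 0.003
finger_force: 9.2
```

apply_moves:
  series: [-0.005, -0.004, 0.001, 0, 0, 0.044, -1, -0.009, -0.008, 0.001, 0, 0, 0.089, -1, -0.012, -0.013, 0.001, 0, 0, 0.133, -1, -0.015, -0.019, 0.001, 0, 0, 0.178, -1, -0.017, -0.024, 0.001, 0, 0, 0.222, -1]

```text
clock: 7.95
eef_pos: [0.4606, 0.0974, 0.0211]
ee_rot: [0.0, 0.437, 0.899, 0.001]
ft_force: [-8.2, 6.4, 19.6]
width: 0.007
finger_force: 9.8
```

```bash
python3 -c "
from fit import *
st()"
```

```text
t 8.0 pos [0.4606 0.0974 0.0211] toolx deg 128.16 z [ 0.001  0.002 -1.   ] F [-8.2  6.4 19.6] q7 0.17
```

apply_moves:
  series: [-0.001, -0.006, 0, 0, 0, 0.044, -1, -0.001, -0.012, 0, 0, 0, 0.089, -1, -0.001, -0.018, 0, 0, 0, 0.133, -1, 0.001, -0.024, 0, 0, 0, 0.178, -1, 0.003, -0.029, 0, 0, 0, 0.222, -1]

```text
clock: 8.45
eef_pos: [0.4614, 0.0815, 0.0209]
ee_rot: [-0.0, 0.104, 0.995, -0.0]
ft_force: [-10.9, 1.7, 26.7]
width: 0.005
finger_force: 12.9
```

Run:
```python
from fit import *
st(); d=snap('wrist','w1'); s=snap('side','side4')
a=cv2.imread('pics/w1.png'); b=cv2.resize(cv2.imread('pics/side4.png')[180:260,265:345],(400,400),interpolation=cv2.INTER_CUBIC)
cv2.imwrite('pics/v4.png',np.hstack([a[:,120:520],b]))
```

```text
t 8.4 pos [0.4614 0.0815 0.0209] toolx deg 168.08 z [-0.001 -0.    -1.   ] F [-10.9   1.7  26.7] q7 0.86
```

View pics/v4.png

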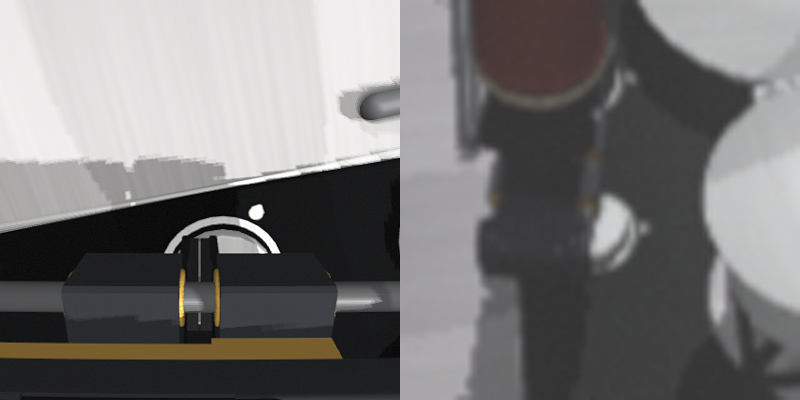

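apply_moves:
  series: [0, 0, 0.02, 0, 0, 0, -1, 0, 0, 0.06, 0, 0, 0, -1, 0, 0, 0.14, 0, 0, 0, -1, 0.02, 0, 0.23, 0, 0, 0, -1, 0.04, 0.02, 0.32, 0, 0, 0, -1]

```text
clock: 9.05
eef_pos: [0.4816, 0.0892, 0.1812]
ee_rot: [-0.0, 0.108, 0.994, -0.001]
ft_force: [1.5, -0.5, 0.4]
width: 0.003
finger_force: 0.0
```

Run:
```python
from fit import *
st(); d=snap('wrist','w2')
for n,X in [('k',(.482,.0895)),('ptr@1.4',(.482+.029*np.cos(1.37),.0895+.029*np.sin(1.37)))]: print(n,proj(d,[*X,.052]).round(1))
a=cv2.imread('pics/w2.png'); u,v=proj(d,[.482,.0895,.04]).astype(int); print(u,v); v=max(v,75);cv2.imwrite('pics/v5.png',cv2.resize(a[v-75:v+75,u-100:u+100],(800,600),interpolation=cv2.INTER_CUBIC))
```

```text
t 9.1 pos [0.4816 0.0892 0.1812] toolx deg 167.59 z [-0.    -0.001 -1.   ] F [ 1.5 -0.5  0.4] q7 1.01
k [320.7 190.7]
ptr@1.4 [352.7 190.2]
320 187
```

View pics/v5.png

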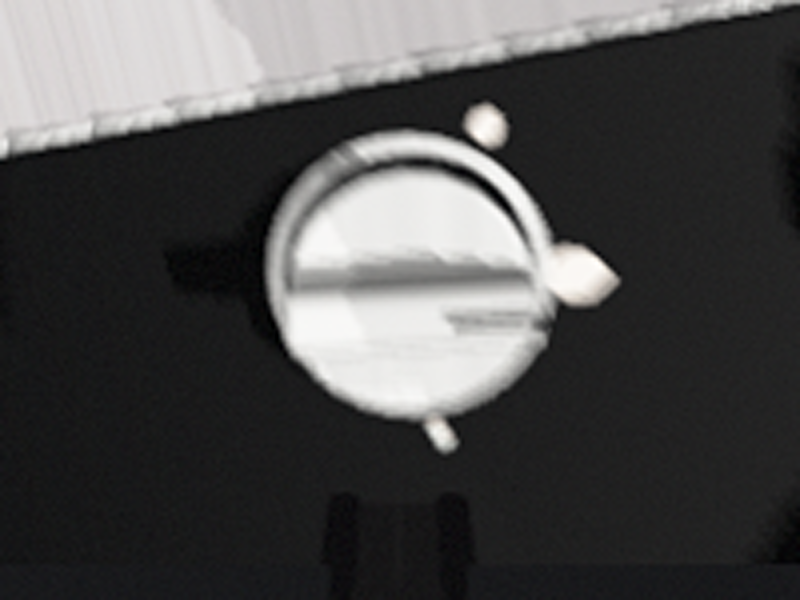

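The knob's pointer is level in the crop, pointer line at (445–545, 318). The hob's front edge is tilted 10.6°, which puts the knob at about 1.39 rad. The bar top sits at its sprung-out height and the fingers are clear, so I'm handing in.

```bash
python3 -c "
from bench import arm
print(arm.job_done())"
```

```text
the job is handed in; nothing more can be done
None
```

I handed the job in, with no verdict shown: the spout is over the sink bowl (about 0.65 rad), the right knob under the rice pot is sprung out at about 1.39 rad (large flame), and the left knob was not touched.

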